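# Chock the shaker cradle's catch open and take out the tin

## Task

The blue paint tin is locked in the shaker cradle by a sprung catch. Push the green-topped wooden chock upright down into the catch's slot until it rests on the cradle's plate, so that it wedges the catch open by itself, and let go of it. Then lift the tin out and set it down, without dropping it, upright on the middle of the round cork disc, leaving the chock in the slot.

Things in the scene. Friction and masses are not known exactly. Their poses are not given: they have to be found in the camera images.
- chock: Square wooden block with a green top, standing upright: 50 x 50 mm, 125 mm tall, 0.2 kg; lowest 10 mm stepped in to 44 x 44 mm. Origin: centre of its underside, z up, x and y square to its sides; any quarter turn serves. Free by 20 mm or more all round. (The bare block 26 mm thick nearby is too thin to hold the catch open.)
- cradle: Fixed dark plate 120 (x) x 285 (y) x 10 mm, y -120 to +165. Origin on its underside, z up. Tin socket centred at x 0, y -75, rim 22 mm high. Slot for the chock: centred on x 0, floor is the plate (z 10), bounded at -y by a fixed post, upright face at y +12, 70 mm high, at +y by the catch's ramp. Push the chock down at y about +43 (37 is flush with the post). End plate y 151-161, 75 mm high.
- catch (a joint): Orange frame sliding along cradle y, sprung shut: 0 shut, up to 0.036 m open; 3 N shut, 4 N at 20 mm. Side rails 80 mm apart inside, tops z 83. Shut, its 30 mm wide tongue (z 75-83) covers 9 mm of the tin's +y edge; its ramp falls from y 74 at z 83 to y 42 at z 30, upright below. Pressing the chock in takes under 10 N; on the floor it is pinched, stays, and holds the catch 20 mm open.
- tin: Closed steel paint tin, blue band and lid: cylinder 58 mm in diameter, 62 mm tall, 0.3 kg, standing in the cradle's socket on the plate, top 72 mm above the table. Origin: centre of its underside, z up. Grip its sides along the cradle's x, where the catch is not in the way. (The yellow-banded tin is not wanted.)
- disc: Round cork disc fixed flat on the table, 120 mm in diameter, 6 mm thick. Origin: centre of its underside.

How it is judged (in metres and radians):
On the way, in this order (a step that is already met when the one before it is completed fails the run):
1. The chock stands on the floor of the slot, upright and let go, holding the catch open, with the tin still in its socket (z of chock in the frame of cradle below 0.02 m and y of chock in the frame of cradle between 0.033 and 0.056 m and x of chock in the frame of cradle between -0.022 and 0.022 m and angle between chock's own z axis and vertical below 0.175 rad and value of joint catch above 0.015 m and contact force between the fingers and chock below 0.1 N and z of tin in the frame of cradle below 0.016 m), for 0.3 s.
2. The tin is lifted clear above the catch while the chock stays in the slot (z of chock in the frame of cradle below 0.02 m and y of chock in the frame of cradle between 0.033 and 0.056 m and x of chock in the frame of cradle between -0.022 and 0.022 m and angle between chock's own z axis and vertical below 0.175 rad and value of joint catch above 0.015 m and z of tin in the frame of cradle above 0.085 m), for 0.05 s.
At the end, for the whole second after the job is handed in: The tin rests upright (within 8 degrees) wholly on the cork disc, centre within 31 mm of its centre; the chock holds the catch open by over 15 mm, foot within 10 mm of the plate, upright within 10 degrees, centre within 22 mm of the cradle's y axis and at cradle y 33 to 56 mm (z of chock in the frame of cradle below 0.02 m and y of chock in the frame of cradle between 0.033 and 0.056 m and x of chock in the frame of cradle between -0.022 and 0.022 m and angle between chock's own z axis and vertical below 0.175 rad and value of joint catch above 0.015 m and horizontal distance between tin and disc below 0.031 m and z of tin in the frame of disc between 0.001 and 0.011 m and angle between tin's own z axis and vertical below 0.15 rad and linear speed of tin below 0.02 m/s); the robot touches nothing.
It fails at once if The tin is let go in the air (its foot more than 35 mm above the table with no finger on it) (height (world z) of tin above 0.035 m and contact force between the fingers and tin below 0.02 N).
It fails at once if The tin is tipped over (by more than 45 degrees) (angle between tin's own z axis and vertical above 0.79 rad).
It also fails if it takes over 64 s, if anything falls off the work surface, if the arm or the gripper's body presses on something with over 40 N, if the wrist force passes 120 N, or if a joint passes its speed limit or range.

## Robot

A 6-joint arm with a two-finger parallel gripper is mounted at the origin on the work surface. World frame = base frame: x ahead of the robot, y to its left, z up, the work surface at z = 0. Lengths are in mm, angles in rad, forces in N, time in s.
With the tool pointing down it reaches from about 275 to 1000 mm from the base axis. Payload 8.4 kg.
Tool frame: the origin (TCP) lies midway between the tips of the shut fingers; the grasp point (between the pads) lies 19 mm behind it; x points along the fingers, z is the direction in which the jaws open and shut, and the axes are right-handed (so a half turn about x gives the same grasp; the last joint's range is limited). The gripper opens to 85 mm and grips with 20 to 120 N. Pads are 22 mm wide; open, the fingers measure 114 mm over their backs; the gripper's body (76 mm by 85 mm) begins 54 mm behind the grasp point. The pads swing forward as they close: fully open they stand 13 mm farther back than shut.
Start: joints at [-1.167, 0.353, 1.633, -0, 1.155, -0.002], TCP at [246.72, -574.245, 231.281] pointing down, gripper open.
Joint ranges: [-2.63, 2.63], [-0.92, 2.1], [0.06, 2.66], [-1.3, 4.44], [0, 2.69], [-3.02, 3.02]. Speed limits (rad/s): [2.22, 2.22, 2.79, 3.14, 3.14, 3.14].

## Interface

Orientations are given as a unit quaternion [w, x, y, z].
In Python, from station import state, cams, job gives the robot as it stands.
- The arm moves only by the tool jog_arm, never from a script. Its argument "steps" is one flat list of numbers, 4 for each row, row after row: the shift along the tool's x, y, z in cm, then the turn about the tool's x in degrees. In form: [tx, ty, tz, spin, tx, ty, tz, spin, ...]. A call has 1 to 10 rows; each row shifts and turns the commanded pose from where the row before left it, along the tool's axes as they then stand; what a row does not reach is not made up. A row lasts 1/10 s, in which the tool goes at most 50 mm and 8.59 degrees, less where a joint would pass 70% of its speed; a pose out of reach is approached as far as the arm can. A call with a gripper value outside its range is refused whole. "hand" is the closure, from 0 (fully open) to 1 (shut), set as the call begins (left out, the last holds). The fingers move at their own pace and stop on an object; the grip force is fixed at half the most. Time passes only in rows, so rows that do not move let the fingers close. It gives the time, the measured TCP pose, the force and the opening at its end, in the units of the state.
- state(): the state, without advancing time (a new reading comes with each control period).
- cams.grab_frame(name): name is "side" or "top" or "wrist"; returns the picture (384x512x3 uint8, red, green, blue); there is no depth.
- cams.camera_params(name): a dict with "fx", "fy", "cx", "cy" (pixels), "position" and "orientation" of the camera in the world; the wrist camera has in their place "T_tool_cam" (4x4, takes a point from camera to tool coordinates, whose origin is the TCP and whose axes are the tool frame's). Camera axes: x right, y down, z forward; pixel columns grow to the right and rows downward; lengths in mm; the calibration is good to about 2 mm. A picture is of the moment at which its call begins: read the wrist's pose just before it. camera_params takes no time and is no camera call.
- job.sign_off(): hands the job in, once; it reports no verdict.
The state is a dict: "time": time; "joint_pos": joint angles; "joint_vel": joint speeds; "joint_efforts": joint torques, N m; "ee_pos": TCP position; "eef_rot": TCP orientation; "contact_force": force on the tool from outside, world axes, zero at the start; "wrist_torque": the same for the moment, N m; "grip_width": finger opening in mm.
Only numpy, scipy, OpenCV 4.12 (cv2) and the standard library are available. Lean on these libraries where they do the work, as an engineer would, in place of code of your own. Each camera call takes 0.05 s, during which the arm holds its last target.

## Working session

There is one attempt and no reset: what is moved stays moved. The work goes in short steps, Python scripts to look and compute and a tool call to move; the robot and the scene stay as the last step left them, time stands still between calls to the robot, and variables do not carry over. Pictures are saved under pics/ and viewed, and the job is handed in when it is done.

Besides the shell and the picture viewer there is one more tool, called as name(argument=value, ...) on one line, values as JSON. jog_arm: Moves the arm, as the interface text tells. Its arguments: {"type":"object","properties":{"steps":{"type":"array"},"hand":{"type":"number"}},"required":["steps"]}

```bash
ls; mkdir -p pics; python3 - <<'E'
from station import state,cams,job
import cv2,numpy as np
s=state();print(s)
for n in["side","top","wrist"]:
    im=cams.grab_frame(n);cv2.imwrite(f"pics/{n}0.png",im[:,:,::-1]);print(n,cams.camera_params(n))
E
```

```text
pics
{'time': 0.0, 'joint_pos': array([-1.16740612e+00,  3.53682038e-01,  1.63414136e+00,  2.50503321e-06,
        1.15520811e+00, -2.38843942e-03]), 'joint_vel': array([ 0.00228032, -0.00192583,  0.00040077, -0.00190236,  0.00132429,
       -0.00053904]), 'joint_efforts': array([-1.44418271e-03, -6.05243540e+01, -3.42069912e+01, -8.78757282e-05,
        9.42415703e-03, -2.29746445e-05]), 'ee_pos': array([ 246.52574963, -573.79744688,  230.53743031]), 'eef_rot': array([ 0.5900703 ,  0.38927586,  0.5909177 , -0.38871278]), 'contact_force': array([ 0.13342032,  0.54368254, -1.26124306]), 'wrist_torque': array([0.01642489, 0.01266192, 0.02239391]), 'grip_width': 85.31469603836393}
side {'fx': 356.7910208833687, 'fy': 356.7910208833687, 'cx': 254.73890859585129, 'cy': 191.99244048344454, 'position': array([417.56958474, 621.60593577, 416.35828247]), 'orientation': array([ 0.03472925, -0.04974905,  0.8694062 , -0.49035881])}
top {'fx': 436.29920948139716, 'fy': 436.29920948139716, 'cx': 256.08586613702744, 'cy': 186.24594306105595, 'position': array([420.86757794,   1.96227534, 965.77929273]), 'orientation': array([ 0.03467423, -0.69791711,  0.71400056, -0.04373338])}
wrist {'fx': 282.7636370466341, 'fy': 282.7636370466341, 'cx': 254.4571428373551, 'cy': 193.1489887581852, 'T_tool_cam': array([[-7.29357493e-04, -2.97123615e-01,  9.54838743e-01,
        -1.42695461e+02],
       [-5.25992196e-04, -9.54838751e-01, -2.97124019e-01,
         7.46262567e+01],
       [ 9.99999596e-01, -7.18947357e-04,  5.40134095e-04,
        -2.94408710e-01],
       [ 0.00000000e+00,  0.00000000e+00,  0.00000000e+00,
         1.00000000e+00]])}
```

View pics/top0.png

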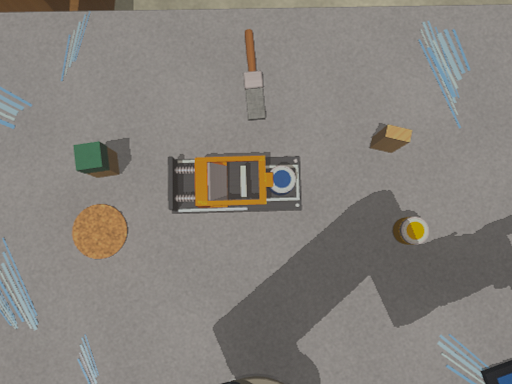

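View pics/side0.png

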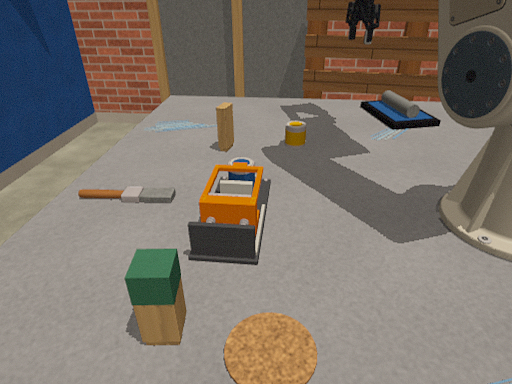

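The top view shows the green chock at (90,157), the disc at (100,231), the cradle around (235,183) and the blue tin at (283,179). The side view agrees. Next I measure these positions.

```bash
cat > h.py <<'E'
import cv2,numpy as np
from scipy.spatial.transform import Rotation as R
from station import state,cams,job
def rq(q): return R.from_quat([q[1],q[2],q[3],q[0]])
def cam(n,s=None):
    p=cams.camera_params(n)
    if n=="wrist":
        T=np.eye(4);T[:3,:3]=rq(s["eef_rot"]).as_matrix();T[:3,3]=s["ee_pos"]
        T=T@p["T_tool_cam"];return p,T[:3,:3],T[:3,3]
    return p,rq(p["orientation"]).as_matrix(),np.array(p["position"])
def px2w(C,uv,z):
    p,Rm,t=C;uv=np.atleast_2d(uv).astype(float)
    d=np.c_[(uv[:,0]-p["cx"])/p["fx"],(uv[:,1]-p["cy"])/p["fy"],np.ones(len(uv))]@Rm.T
    return t+d*((z-t[2])/d[:,2])[:,None]
def w2px(C,P):
    p,Rm,t=C;c=(np.atleast_2d(P)-t)@Rm
    return np.c_[c[:,0]/c[:,2]*p["fx"]+p["cx"],c[:,1]/c[:,2]*p["fy"]+p["cy"]]
def big(m,roi=None):
    m=m.astype(np.uint8)
    if roi is not None:
        z=np.zeros_like(m);x0,y0,x1,y1=roi;z[y0:y1,x0:x1]=m[y0:y1,x0:x1];m=z
    cs,_=cv2.findContours(m,cv2.RETR_EXTERNAL,cv2.CHAIN_APPROX_NONE)
    return max(cs,key=cv2.contourArea)
def hsv(im): return cv2.split(cv2.cvtColor(im,cv2.COLOR_RGB2HSV))
E
python3 - <<'E'
from h import *
im=cv2.imread("pics/top0.png")[:,:,::-1].copy();C=cam("top")
H,S,V=hsv(im)
def rep(name,m,roi,z):
    c=big(m,roi);w=px2w(C,c[:,0,:]+0.0,z)[:,:2].astype(np.float32)
    print(name,cv2.contourArea(c),cv2.minAreaRect(c)[0],"world rect",cv2.minAreaRect(w),"circ",cv2.minEnclosingCircle(w))
rep("green",(H>60)&(H<90)&(S>100),(60,130,130,190),125)
rep("disc",(H<20)&(S>100)&(V>80),(60,195,140,270),6)
rep("lid",(H>95)&(H<125)&(S>100),(260,160,300,200),72)
rep("tin rim",((H>95)&(H<125)&(S>100))|((V>150)&(S<60)),(268,160,296,196),72)
rep("orange",(H>8)&(H<22)&(S>200)&(V>120),(190,145,275,215),83)
rep("dark",(V<75),(160,150,305,215),10)
cv2.imwrite("pics/topz.png",cv2.resize(im[135:225,155:310],None,fx=5,fy=5,interpolation=cv2.INTER_CUBIC)[:,:,::-1])
cv2.imwrite("pics/chz.png",cv2.resize(im[125:265,60:150],None,fx=4,fy=4,interpolation=cv2.INTER_CUBIC)[:,:,::-1])
E
```

```text
green 0.5 (74.04999542236328, 146.34999084472656) world rect ((600.1924438476562, 342.3243713378906), (1.9409494400024414, 5.945265293121338), 88.79635620117188) circ ((600.2291259765625, 342.3236389160156), 3.092294454574585)
disc 2268.5 (99.0, 231.0) world rect ((437.49835205078125, 332.9703369140625), (117.46647644042969, 117.1572036743164), 0.5447939038276672) circ ((437.77532958984375, 332.3689880371094), 59.528072357177734)
lid 202.0 (281.5, 178.0) world rect ((536.3087768554688, -63.6183967590332), (31.0535831451416, 33.412574768066406), 88.39705657958984) circ ((535.4725341796875, -63.44365692138672), 17.85068130493164)
tin rim 488.5 (282.8699645996094, 178.08999633789062) world rect ((535.9900512695312, -66.45118713378906), (57.89904022216797, 50.37952423095703), 6.520121097564697) circ ((537.3001708984375, -59.73086929321289), 32.56056213378906)
orange 3276.0 (233.42019653320312, 181.1272430419922) world rect ((530.9253540039062, 35.25004577636719), (101.21976470947266, 156.92233276367188), 0.3920344412326813) circ ((531.7332763671875, 41.554649353027344), 85.2437744140625)
dark 354.5 (182.5, 184.0) world rect ((536.4895629882812, 150.15753173828125), (46.38045883178711, 115.46699523925781), 89.87931823730469) circ ((536.630615234375, 163.625732421875), 58.43523025512695)
```

View pics/topz.png

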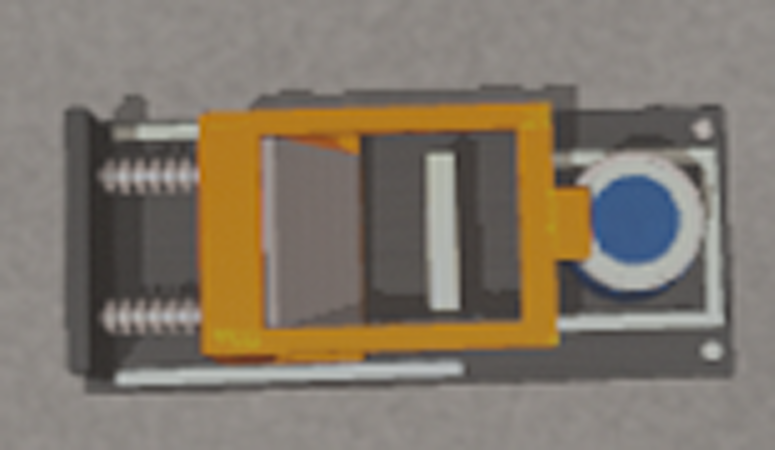

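View pics/chz.png

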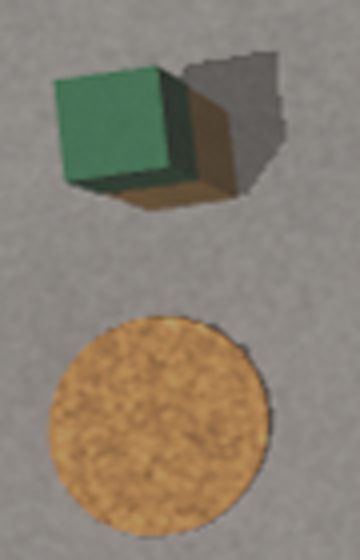

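The zoomed crop shows the green top's corners, the plate corners, the frame edges and the tin's white ring. I convert these to world coordinates.

```bash
python3 - <<'E'
from h import *
im=cv2.imread("pics/top0.png")[:,:,::-1].copy();C=cam("top");H,S,V=hsv(im)
f=lambda p,k,o:(np.array(p)+.5)/k-.5+np.array(o)
g=px2w(C,f([(54,80),(157,66),(169,168),(66,184)],4,(60,125)),125);print("green",g.round(1),g.mean(0),np.linalg.norm(np.roll(g,-1,0)-g,axis=1))
c=big((H>55)&(H<90)&(S>80)&(V>90),(60,130,130,190));print("greenmask",cv2.minAreaRect(px2w(C,c[:,0],125)[:,:2].astype(np.float32)))
o=(155,135)
pl=px2w(C,f([(723,106),(734,377),(85,391)],5,o),10);print("plate R-top,R-bot,L-bot",pl.round(1),np.linalg.norm(np.diff(pl,axis=0),axis=1))
d=pl[2]-pl[1];print("y axis yaw from edge",np.degrees(np.arctan2(-d[0],d[1])));d=pl[0]-pl[1];print("x yaw",np.degrees(np.arctan2(d[1],d[0])))
fr=px2w(C,f([(198,114),(552,102),(557,347),(203,355)],5,o),83);print("frame",fr.round(1))
ep=px2w(C,f([(65,108),(88,108),(70,374),(90,375)],5,o),75);print("endplate",ep.round(1))
l=px2w(C,f([(636,150),(640,291),(575,222),(706,222)],5,o),72);print("tinring",l.round(1))
po=px2w(C,f([(427,152),(454,152),(429,309),(459,309)],5,o),70);print("post",po.round(1))
so=px2w(C,f([(718,150),(724,325)],5,o),22);print("socketrim",so.round(1))
E
```

```text
green [[604.  344.9 125. ]
 [609.9 295.1 125. ]
 [559.3 288.4 125. ]
 [552.6 338.  125. ]] [581.43720774 316.60812195 125.        ] [50.23907248 50.9631304  50.01847965 51.86121798]
greenmask ((581.7879638671875, 316.5892639160156), (49.6852912902832, 49.36381149291992), 7.10777473449707)
plate R-top,R-bot,L-bot [[ 593.2 -109.    10. ]
 [ 472.6 -109.7   10. ]
 [ 472.9  174.4   10. ]] [120.61842784 284.06624189]
y axis yaw from edge -0.07047206955846738
x yaw 0.3253300328201438
frame [[581.3 114.8  83. ]
 [583.2 -30.3  83. ]
 [482.4 -29.8  83. ]
 [482.4 113.5  83. ]]
endplate [[586.4 170.6  75. ]
 [586.2 161.2  75. ]
 [476.5 168.7  75. ]
 [475.9 160.6  75. ]]
tinring [[564.3 -65.1  72. ]
 [505.5 -65.   72. ]
 [534.7 -38.9  72. ]
 [533.6 -93.1  72. ]]
post [[565.6  21.7  70. ]
 [565.4  10.4  70. ]
 [500.2  22.1  70. ]
 [499.9   9.7  70. ]]
socketrim [[ 571.5 -104.8   22. ]
 [ 494.6 -104.8   22. ]]
```

```bash
cat >> h.py <<'E'
def plan(xy,z,yaw):
    """needed shift in tool axes (cm, current axes) and spin deg so tool z-axis has world yaw (mod 180)"""
    s=state();M=rq(s["eef_rot"]).as_matrix();cur=np.degrees(np.arctan2(M[1,2],M[0,2]))
    d=(np.array([xy[0],xy[1],z])-s["ee_pos"])/10
    dy=(yaw-cur+90)%180-90
    print("t",round(s["time"],2),"tcp",s["ee_pos"].round(1),"toolz yaw",round(cur,2),"xdown",M[:,0].round(4),"shift cm",(M.T@d).round(2),"spin",round(-dy,2),"F",s["contact_force"].round(1),"w",round(s["grip_width"],1),"j6",round(s["joint_pos"][5],2))
E
python3 -c "
from h import *
plan((581.6,316.6),200,7.2)
M=rq(state()['eef_rot']).as_matrix();print(M.round(3))"
```

```text
t 0.15 tcp [ 246.6 -573.9  230.7] toolz yaw -66.75 xdown [-4.e-04  1.e-03 -1.e+00] shift cm [  3.15  65.93 -68.59] spin -73.95 F [ 0.2  0.1 -0.3] w 85.3 j6 -0.0
[[-0.     0.919  0.395]
 [ 0.001  0.395 -0.919]
 [-1.     0.    -0.001]]
```

jog_arm(steps=[0,3.3,-3.4,0,0,3.3,-3.4,0,0,3.3,-3.4,0,0,3.3,-3.4,0,0,3.3,-3.4,0,0,3.3,-3.4,0,0,3.3,-3.4,0,0,3.3,-3.4,0,0,3.3,-3.4,0,0,3.3,-3.4,0], hand=0)

```text
time: 1.15
ee_pos: [415.9, -129.7, 231.4]
eef_rot: [0.591, 0.389, 0.59, -0.389]
contact_force: [0.9, -1.3, -0.8]
grip_width: 85.2
```

jog_arm(steps=[0,3.3,-3.4,0,0,3.3,-3.4,0,0,3.3,-3.4,0,0,3.3,-3.4,0,0,3.3,-3.4,0,0,3.3,-3.4,0,0,3.3,-3.4,0,0,3.3,-3.4,0,0,3,-3.2,0,0,2,-2,0])

```text
time: 2.15
ee_pos: [576.7, 293.1, 230.8]
eef_rot: [0.591, 0.389, 0.591, -0.388]
contact_force: [0.3, 0.3, 0.7]
grip_width: 85.5
```

jog_arm(steps=[0,0,0,-8.2,0,0,0,-8.2,0,0,0,-8.2,0,0,0,-8.2,0,0,0,-8.2,0,0,0,-8.2,0,0,0,-8.2,0,0,0,-8.2,0,0,0,-8.2,0,0,0,0])

```text
time: 3.15
ee_pos: [576.2, 289.9, 230.9]
eef_rot: [0.706, -0.044, 0.706, 0.044]
contact_force: [1.4, -0.1, 1.4]
grip_width: 85.5
```

```bash
python3 -c "
from h import *
plan((581.6,316.6),200,7.2)
im=cams.grab_frame('wrist');cv2.imwrite('pics/w1.png',im[:,:,::-1])"
```

```text
t 3.15 tcp [576.2 289.9 230.9] toolz yaw 7.17 xdown [-5.e-04 -3.e-04 -1.e+00] shift cm [3.09 2.58 0.87] spin -0.03 F [ 1.4 -0.1  1.4] w 85.5 j6 0.34
```

View pics/w1.png

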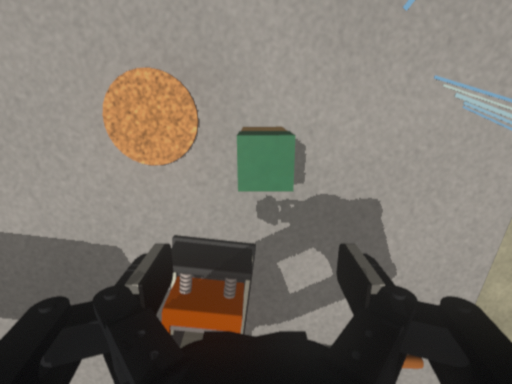

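The wrist view shows the green top squarely at (266,161) and the disc at (151,116). I cross-check both positions from this view.

```bash
python3 -c "
from h import *
im=cv2.imread('pics/w1.png')[:,:,::-1].copy();s=state();C=cam('wrist',s);H,S,V=hsv(im)
c=big((H>55)&(H<90)&(S>80)&(V>70),(200,100,330,220));print(cv2.minAreaRect(px2w(C,c[:,0],125)[:,:2].astype(np.float32)))
c=big((H<20)&(S>100)&(V>80),(80,50,220,180));print(cv2.minEnclosingCircle(px2w(C,c[:,0],6)[:,:2].astype(np.float32)))
"
```

```text
((581.5750122070312, 317.3621826171875), (49.682220458984375, 50.54891586303711), 6.866763591766357)
((437.08734130859375, 333.4193420410156), 59.52594757080078)
```

jog_arm(steps=[0,2.6,0.9,0,3,0,0,0,3,0,0,0,3,0,0,0,2,0,0,0,2,0,0,0,1.5,0,0,0,0,0,0,0])

```text
time: 4.0
ee_pos: [580.7, 316.2, 84.0]
eef_rot: [0.705, -0.043, 0.707, 0.042]
contact_force: [0.9, 0.9, -0.0]
grip_width: 85.2
```

```bash
python3 -c "
from h import *
plan((581.6,317),86,7)"
```

```text
t 4.0 tcp [580.7 316.2  84. ] toolz yaw 6.91 xdown [-0.0033 -0.0018 -1.    ] shift cm [-0.2   0.06  0.1 ] spin -0.09 F [ 0.9  0.9 -0. ] w 85.2 j6 0.38
```

jog_arm(steps=[-0.2,0.1,0,0,0,0,0,0,0,0,0,0,0,0,0,0,0,0,0,0,0,0,0,0,0,0,0,0,0,0,0,0], hand=1)

```text
time: 4.8
ee_pos: [582.8, 318.5, 90.0]
eef_rot: [0.707, -0.043, 0.705, 0.044]
contact_force: [-0.6, 0.8, 6.1]
grip_width: 49.3
```

jog_arm(steps=[-2,0,0,0,-4,0,0,0,-5,0,0,0,-4,0,0,0,0,0,0,0,0,0,0,0])

```text
time: 5.4
ee_pos: [582.2, 318.1, 239.5]
eef_rot: [0.707, -0.043, 0.705, 0.044]
contact_force: [-0.4, -0.6, -2.5]
grip_width: 49.2
```

```bash
python3 -c "
from h import *
plan((533,120),250,0)
im=cams.grab_frame('wrist');cv2.imwrite('pics/w2.png',im[:,:,::-1])
im=cams.grab_frame('side');cv2.imwrite('pics/s2.png',im[:,:,::-1])"
```

```text
t 5.4 tcp [582.2 318.1 239.5] toolz yaw 7.04 xdown [ 0.002   0.0011 -1.    ] shift cm [ -1.08 -19.06  -7.31] spin 7.04 F [-0.4 -0.6 -2.5] w 49.2 j6 0.37
```

View pics/w2.png

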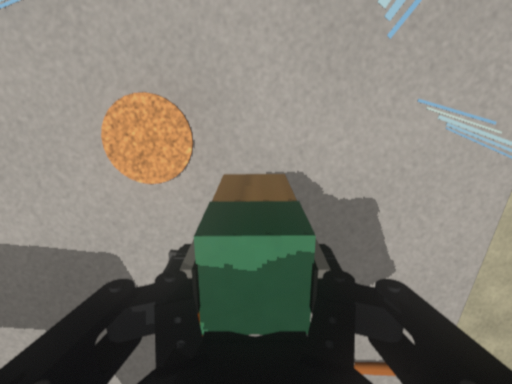

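View pics/s2.png

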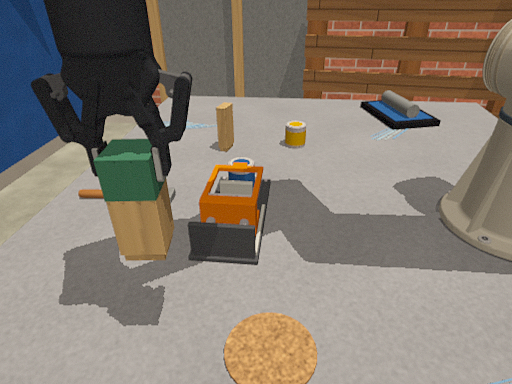

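jog_arm(steps=[0,0,0,7,0,-4.4,-0.8,0,0,-4.4,-0.8,0,0,-4.4,-0.8,0,0,-4.4,-0.8,0,0,-4.4,-0.8,0,0,-4.4,-0.9,0,0,0,0,0,0,0,0,0])

```text
time: 6.4
ee_pos: [532.2, 52.9, 236.9]
eef_rot: [0.706, 0.001, 0.708, -0.001]
contact_force: [0.4, 0.9, -3.0]
grip_width: 49.0
```

```bash
python3 -c "
from h import *
plan((533,54),190,0)
im=cams.grab_frame('wrist');cv2.imwrite('pics/w3.png',im[:,:,::-1])
im=cams.grab_frame('side');cv2.imwrite('pics/s3.png',im[:,:,::-1])"
```

```text
t 6.4 tcp [532.2  52.9 236.9] toolz yaw -0.09 xdown [-0.0026  0.     -1.    ] shift cm [4.69 0.11 0.09] spin -0.09 F [ 0.4  0.9 -3. ] w 49.0 j6 0.1
```

View pics/w3.png

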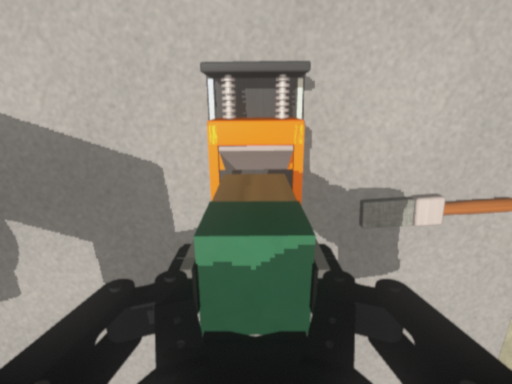

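View pics/s3.png

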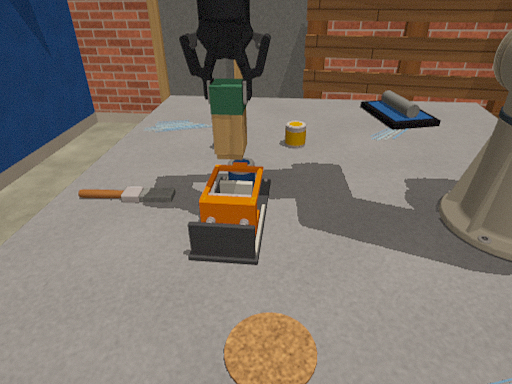

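Chock and frame are aligned in the wrist view (frame columns 209-304, chock 196-315). Now I descend.

jog_arm(steps=[2,0.1,0.1,0,2,0,0,0,2,0,0,0,1,0,0,0,0.7,0,0,0,0.7,0,0,0,0.7,0,0,0,0,0,0,0])

```text
time: 7.3
ee_pos: [534.5, 54.7, 147.0]
eef_rot: [0.707, -0.001, 0.707, 0.0]
contact_force: [1.1, -3.6, -1.1]
grip_width: 49.3
```

```bash
python3 -c "
from h import *
plan((533,54),100,0)
im=cams.grab_frame('wrist');cv2.imwrite('pics/w4.png',im[:,:,::-1])
im=cams.grab_frame('side');cv2.imwrite('pics/s4.png',cv2.resize(im[100:300,130:330],None,fx=3,fy=3)[:,:,::-1])"
```

```text
t 7.3 tcp [534.5  54.7 147. ] toolz yaw 0.06 xdown [ 6.e-04 -5.e-04 -1.e+00] shift cm [ 4.7  -0.06 -0.15] spin 0.06 F [ 1.1 -3.6 -1.1] w 49.3 j6 0.1
```

View pics/w4.png

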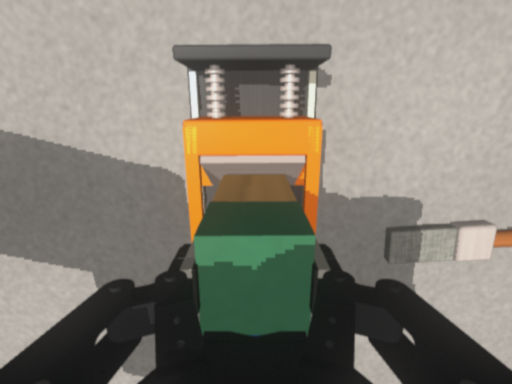

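View pics/s4.png

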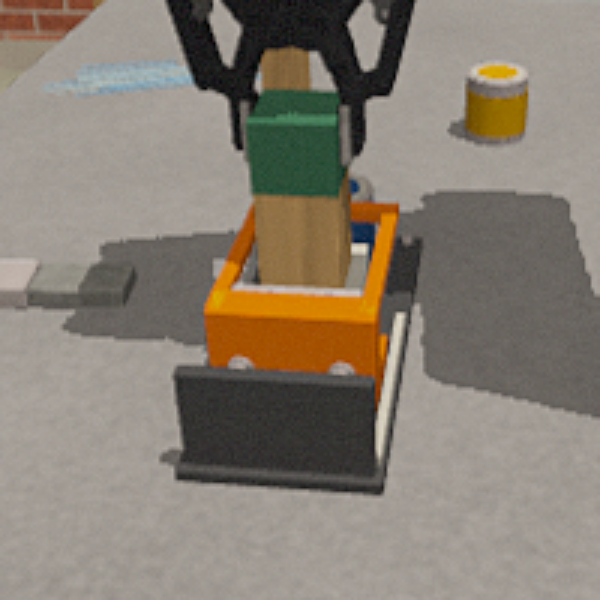

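The chock is inside the frame between the rails and just reaching the ramp, with Fy at about -3.6 N. I push on slowly.

jog_arm(steps=[0.6,-0.1,0,0,0.6,0,0,0,0.6,0,0,0,0.6,0,0,0,0.6,0,0,0,0.6,0,0,0,0,0,0,0])

```text
time: 8.1
ee_pos: [533.5, 53.8, 110.0]
eef_rot: [0.707, -0.0, 0.708, 0.0]
contact_force: [0.8, -4.5, -2.5]
grip_width: 49.3
```

```bash
python3 -c "
from h import *
plan((533,54),100,0)
im=cams.grab_frame('wrist');cv2.imwrite('pics/w5.png',im[:,:,::-1])"
```

```text
t 8.1 tcp [533.5  53.8 110. ] toolz yaw 0.05 xdown [-1.7e-03 -3.0e-04 -1.0e+00] shift cm [ 1.    0.02 -0.04] spin 0.05 F [ 0.8 -4.5 -2.5] w 49.3 j6 0.1
```

View pics/w5.png

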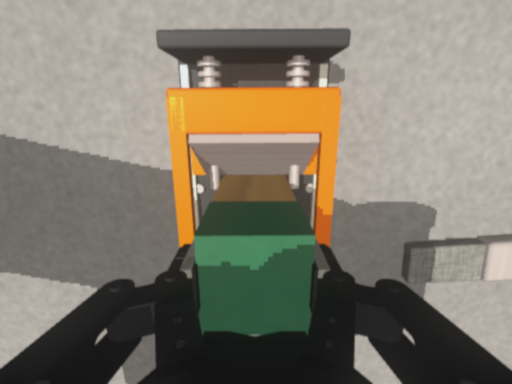

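jog_arm(steps=[0.5,0,0,0,0.4,0,0,0,0.1,0,0,0,0,0,0,0])

```text
time: 8.55
ee_pos: [533.8, 53.9, 100.8]
eef_rot: [0.707, -0.0, 0.707, 0.0]
contact_force: [0.4, -4.3, -3.9]
grip_width: 49.3
```

jog_arm(steps=[0.1,0,0,0,0.1,0,0,0,0,0,0,0])

```text
time: 8.85
ee_pos: [534.0, 53.9, 100.0]
eef_rot: [0.707, -0.0, 0.707, 0.0]
contact_force: [-2.9, -5.1, 7.9]
grip_width: 49.3
```

Floor contact is confirmed: TCP z is 100, 90 above the chock's foot, and Fz is up to about 8 N. Releasing.

jog_arm(steps=[-0.1,0,0,0,0,0,0,0,0,0,0,0,0,0,0,0,0,0,0,0,0,0,0,0,0,0,0,0], hand=0)

```text
time: 9.55
ee_pos: [534.2, 53.9, 100.2]
eef_rot: [0.707, -0.0, 0.707, 0.0]
contact_force: [-1.0, -0.3, -0.1]
grip_width: 85.4
```

jog_arm(steps=[-1,0,0,0,-3,0,0,0,-4,0,0,0,-4,0,0,0,-3,0,0,0,0,0,0,0,0,0,0,0])

```text
time: 10.25
ee_pos: [534.4, 53.9, 251.3]
eef_rot: [0.708, -0.0, 0.706, 0.0]
contact_force: [-0.5, 0.5, 0.2]
grip_width: 85.4
```

```bash
python3 -c "
from h import *
plan((533,-65),220,0)
s=state();im=cams.grab_frame('wrist');cv2.imwrite('pics/w6.png',im[:,:,::-1]);C=cam('wrist',s);H,S,V=hsv(im)
c=big((H>55)&(H<90)&(S>80)&(V>70));print(cv2.minAreaRect(px2w(C,c[:,0],135)[:,:2].astype(np.float32)))
im=cams.grab_frame('side');cv2.imwrite('pics/s6.png',cv2.resize(im[100:300,130:330],None,fx=3,fy=3)[:,:,::-1])"
```

```text
t 10.25 tcp [534.4  53.9 251.3] toolz yaw 0.05 xdown [ 1.8e-03  2.0e-04 -1.0e+00] shift cm [  3.12 -11.89  -0.15] spin 0.05 F [-0.5  0.5  0.2] w 85.4 j6 0.1
((532.1265869140625, 48.84760284423828), (49.185794830322266, 50.12900161743164), 89.99441528320312)
```

View pics/w6.png

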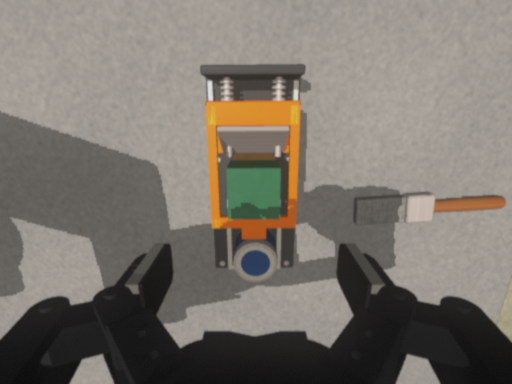

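View pics/s6.png

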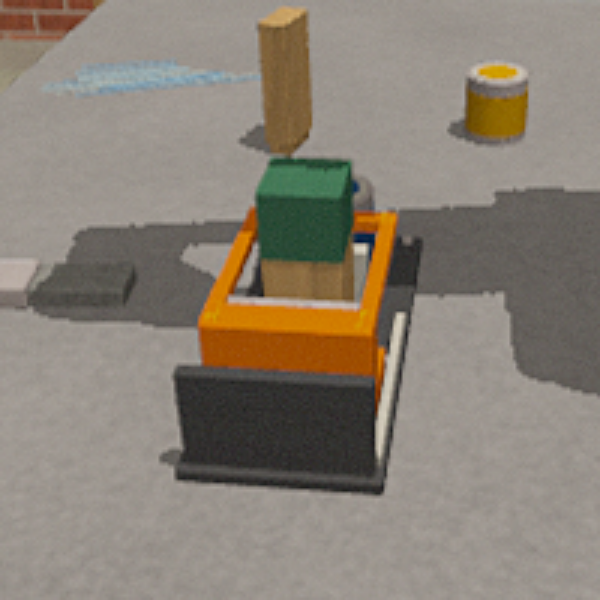

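The chock stands upright in the slot at cradle y of about 38.6 mm, with the frame pushed toward the end plate. I measure the catch travel and the tin.

```bash
python3 -c "
from h import *
im=cv2.imread('pics/w6.png')[:,:,::-1].copy();s=state();C=cam('wrist',s);H,S,V=hsv(im)
c=big((H>3)&(H<25)&(S>180)&(V>110),(190,80,320,240));w=px2w(C,c[:,0],83);print('frame y',w[:,1].min(),w[:,1].max(),'x',w[:,0].min(),w[:,0].max())
c=big((H>95)&(H<125)&(S>100),(220,230,290,290));print('lid',cv2.minEnclosingCircle(px2w(C,c[:,0],72)[:,:2].astype(np.float32)))
c=big((S<60)&(V>125)|(H>95)&(H<125)&(S>100),(234,240,278,285));w=px2w(C,c[:,0],72);print('ring',w.min(0),w.max(0))
"
```

```text
frame y -23.493271434491703 133.44050201542413 x 481.4540493288476 579.6432857081202
lid ((532.5380859375, -64.29820251464844), 17.3187313079834)
ring [505.41057626 -89.58242033  72.        ] [560.97188931 -37.19640787  72.        ]
```

Catch is about 20 mm open and the tin is at (533,-65). Moving over it and down.

jog_arm(steps=[0,-4,-0.1,0,0,-4,0,0,0,-3.9,0,0,0,0,0,0,4,0,0,0,4,0,0,0,4,0,0,0,2,0,0,0,0,0,0,0])

```text
time: 11.25
ee_pos: [530.0, -64.2, 106.4]
eef_rot: [0.704, 0.0, 0.71, 0.001]
contact_force: [-0.1, -0.1, 1.2]
grip_width: 85.6
```

```bash
python3 -c "
from h import *
plan((533,-64.8),30,0)
im=cams.grab_frame('top');cv2.imwrite('pics/t7.png',cv2.resize(im[110:250,155:355],None,fx=4,fy=4)[:,:,::-1])"
```

```text
t 11.25 tcp [530.  -64.2 106.4] toolz yaw 0.06 xdown [-0.0079  0.0012 -1.    ] shift cm [ 7.63 -0.07  0.36] spin 0.06 F [-0.1 -0.1  1.2] w 85.6 j6 -0.12
```

View pics/t7.png

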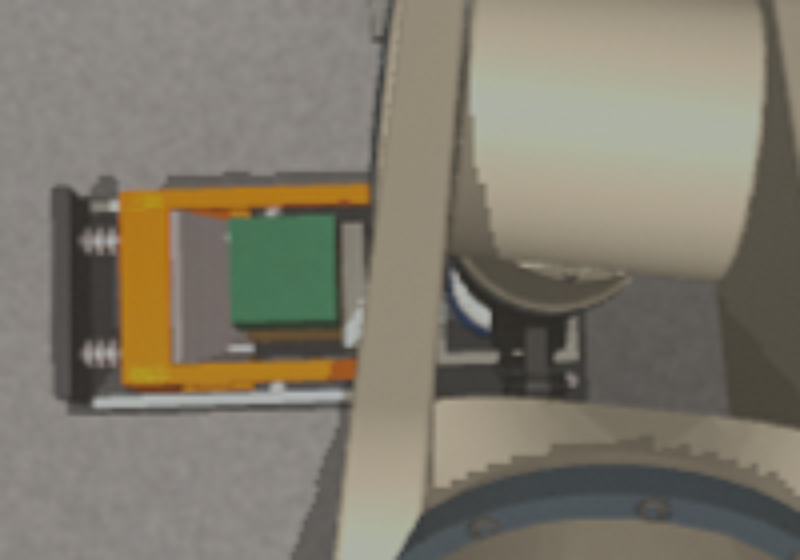

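jog_arm(steps=[1.5,0,0,0,1.5,0,0,0,1.5,0,0,0,0,0,0,0,0,0,0,0])

```text
time: 11.8
ee_pos: [533.9, -65.0, 66.3]
eef_rot: [0.707, -0.0, 0.707, 0.0]
contact_force: [1.2, -0.4, -0.5]
grip_width: 85.4
```

```bash
python3 -c "
from h import *
plan((533,-64.8),30,0)
im=cams.grab_frame('side');cv2.imwrite('pics/s7.png',im[:,:,::-1])"
```

```text
t 11.8 tcp [533.9 -65.   66.3] toolz yaw 0.06 xdown [ 9.e-04 -1.e-04 -1.e+00] shift cm [ 3.63  0.02 -0.09] spin 0.06 F [ 1.2 -0.4 -0.5] w 85.4 j6 -0.12
```

View pics/s7.png

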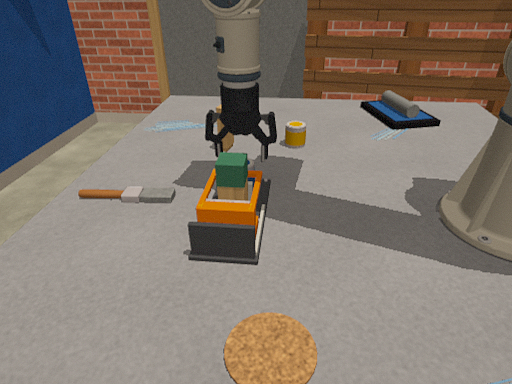

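The gripper is behind the chock and clear of it, with its jaws astride the tin. Going down the last 36 mm, then closing.

jog_arm(steps=[1.2,0,-0.1,0,1.2,0,0,0,1.2,0,0,0,0,0,0,0,0,0,0,0])

```text
time: 12.35
ee_pos: [531.8, -65.0, 28.6]
eef_rot: [0.707, -0.0, 0.708, 0.0]
contact_force: [0.7, 0.4, -0.4]
grip_width: 85.4
```

jog_arm(steps=[0,0,0,0,0,0,0,0,0,0,0,0,0,0,0,0,0,0,0,0,0,0,0,0,0,0,0,0], hand=1)

```text
time: 13.05
ee_pos: [533.1, -65.2, 30.1]
eef_rot: [0.708, -0.0, 0.706, 0.0]
contact_force: [0.4, 0.2, 5.8]
grip_width: 56.8
```

jog_arm(steps=[-0.5,0,0,0,-1,0,0,0,-2,0,0,0,-3,0,0,0,-3,0,0,0,-3,0,0,0,-3,0,0,0,-2,0,0,0,0,0,0,0,0,0,0,0])

```text
time: 14.05
ee_pos: [531.8, -65.0, 204.1]
eef_rot: [0.707, -0.0, 0.707, 0.0]
contact_force: [-0.2, 0.1, -3.3]
grip_width: 57.2
```

```bash
python3 -c "
from h import *
plan((437.4,333.2),205,0)
im=cams.grab_frame('side');cv2.imwrite('pics/s8.png',im[:,:,::-1])
im=cams.grab_frame('wrist');cv2.imwrite('pics/w8.png',im[:,:,::-1])"
```

```text
t 14.05 tcp [531.8 -65.  204.1] toolz yaw 0.05 xdown [ 1.e-04  0.e+00 -1.e+00] shift cm [-0.09 39.83 -9.41] spin 0.05 F [-0.2  0.1 -3.3] w 57.2 j6 -0.13
```

View pics/s8.png

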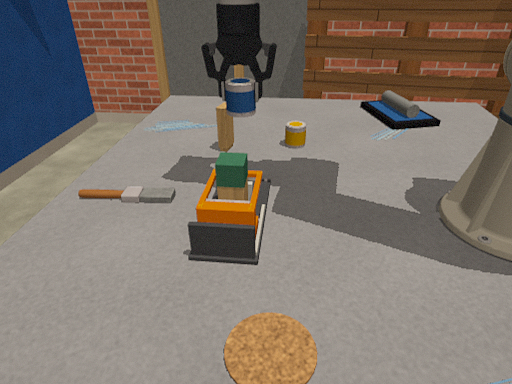

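View pics/w8.png

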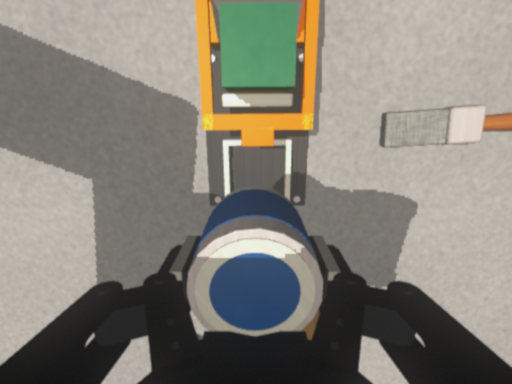

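The tin is clear and the chock has stayed. Moving over to the disc.

jog_arm(steps=[0,2,-1.4,0,0,4,-1.5,0,0,4.5,-1.5,0,0,4.5,-1.5,0,0,4.5,-1.5,0,0,4.5,-1,0,0,4.5,-1,0,0,4.5,0,0,0,4,0,0,0,2.8,0,0])

```text
time: 15.15
ee_pos: [436.9, 335.0, 202.7]
eef_rot: [0.706, -0.001, 0.708, 0.0]
contact_force: [0.9, 0.2, -3.3]
grip_width: 56.8
```

jog_arm(steps=[2,0,0,0,4,0,0,0,4,0,0,0,3,0,0,0,0,0,0,0,0,0,0,0])

```text
time: 15.75
ee_pos: [437.3, 332.4, 73.6]
eef_rot: [0.706, -0.001, 0.708, -0.0]
contact_force: [1.2, 0.5, -3.0]
grip_width: 56.7
```

```bash
python3 -c "
from h import *
plan((437.4,333.2),26,0)
im=cams.grab_frame('side');cv2.imwrite('pics/s9.png',im[:,:,::-1])"
```

```text
t 15.75 tcp [437.3 332.4  73.6] toolz yaw 0.05 xdown [-0.0022 -0.0016 -1.    ] shift cm [4.76 0.09 0.02] spin 0.05 F [ 1.2  0.5 -3. ] w 56.7 j6 0.65
```

View pics/s9.png

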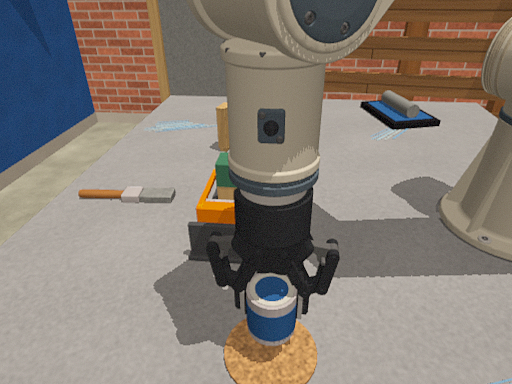

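The tin is upright above the disc, which is centred at (270,350). Lowering gently until contact.

jog_arm(steps=[1.5,0.1,0,0,1.5,0,0,0,1,0,0,0,0.4,0,0,0,0,0,0,0,0,0,0,0])

```text
time: 16.4
ee_pos: [438.3, 334.1, 30.7]
eef_rot: [0.707, -0.0, 0.707, 0.0]
contact_force: [-0.1, -0.5, -3.1]
grip_width: 56.9
```

jog_arm(steps=[0.2,0,0,0,0.1,0,0,0,0,0,0,0])

```text
time: 16.7
ee_pos: [437.9, 333.8, 27.4]
eef_rot: [0.707, -0.0, 0.707, 0.0]
contact_force: [-0.3, -0.2, -3.4]
grip_width: 56.7
```

jog_arm(steps=[0.1,0,0,0,0.1,0,0,0,0,0,0,0])

```text
time: 17.0
ee_pos: [438.0, 333.9, 26.1]
eef_rot: [0.707, -0.0, 0.707, 0.0]
contact_force: [-3.0, -2.6, 7.4]
grip_width: 57.0
```

Contact: TCP z is 26 as expected, with Fz at about +7 N. Releasing, then retreating straight up.

jog_arm(steps=[-0.1,0,0,0,0,0,0,0,0,0,0,0,0,0,0,0,0,0,0,0,0,0,0,0,0,0,0,0], hand=0)

```text
time: 17.7
ee_pos: [437.9, 333.8, 26.2]
eef_rot: [0.707, -0.0, 0.707, 0.0]
contact_force: [0.4, -0.0, -0.5]
grip_width: 85.3
```

jog_arm(steps=[-1,0,0,0,-3,0,0,0,-4,0,0,0,-4,0,0,0,-4,0,0,0,-4,0,0,0,0,0,0,0,0,0,0,0])

```text
time: 18.5
ee_pos: [438.3, 334.1, 227.8]
eef_rot: [0.708, 0.0, 0.706, 0.001]
contact_force: [0.2, 0.6, -0.7]
grip_width: 85.1
```

```bash
python3 -c "
from h import *
plan((437.4,333.2),226,0)
s=state();im=cams.grab_frame('wrist');cv2.imwrite('pics/w10.png',im[:,:,::-1])
C=cam('wrist',s);H,S,V=hsv(im)
im2=cams.grab_frame('side');cv2.imwrite('pics/s10.png',im2[:,:,::-1])
m=(H>95)&(H<125)&(S>100);print('lid',cv2.minEnclosingCircle(px2w(C,big(m)[:,0],68)[:,:2].astype(np.float32)))"
```

```text
t 18.5 tcp [438.3 334.1 227.8] toolz yaw 0.05 xdown [ 0.0022  0.0017 -1.    ] shift cm [ 0.18 -0.09 -0.09] spin 0.05 F [ 0.2  0.6 -0.7] w 85.1 j6 0.65
lid ((436.6784973144531, 334.5358581542969), 17.868656158447266)
```

View pics/w10.png

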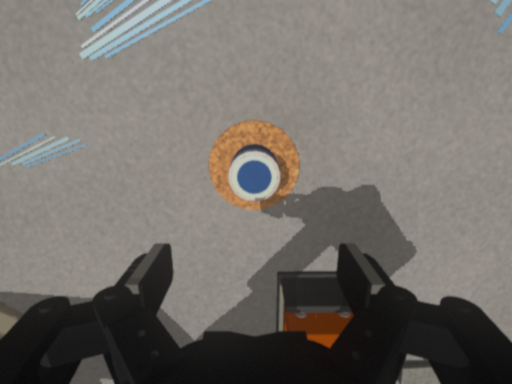

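View pics/s10.png

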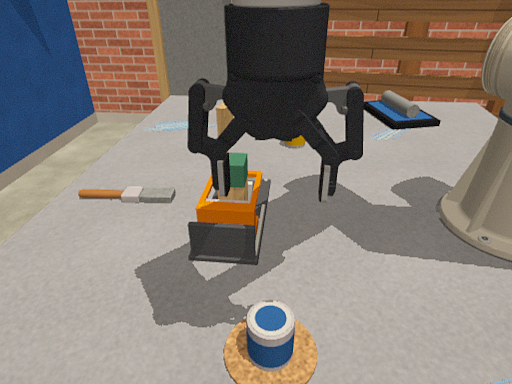

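The tin stands upright on the disc, about 1.5 mm from its centre. The chock is still in the slot with the catch open, and the gripper is clear. Handing in.

```bash
python3 -c "
from station import job
print(job.sign_off())"
```

```text
the job is handed in; nothing more can be done
None
```

I put the chock in the slot, lifted the blue tin out, set it on the cork disc, and handed the job in at about 18.6 s of the 64 s allowed. The hand-in reports no verdict.

- **Chock:** I pushed it down until the measured force showed it on the plate, then let go. Right after release it was upright at cradle y of about 39 mm and centred in x to within about 1 mm. The frame had moved about 20 mm open, measured from the wrist picture.
- **Tin:** I lifted it clear, lowered it until it touched the cork, and released it. The last wrist view put its lid at (436.7, 334.5) mm, about 1.5 mm from the disc's centre, and the side view showed it upright.
- **Final checks:** The last side picture shows the chock still in the slot with the catch open, though I did not re-measure the chock or catch after placing the tin. The gripper was about 200 mm above the tin and touching nothing.

No check failed. The camera measurements agreed to within about 2 mm.

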